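# Transfer a row of tool holders to the machine's rack

### The job

The four tool holders in the full grey rack stand in the order in which the machine will call them. Move them to the empty green rack in the same order, left to right as seen from the robot, so that the leftmost goes into the leftmost pocket and so on, each standing upright and fully seated on its flange. Lower them in rather than dropping them.

Things in the scene. Friction and masses are not known exactly. Their poses are not given: they have to be found in the camera images.
- collet_chuck_grip (a point): Collet chuck: slotted round steel nut 34 mm across from 14 mm below to 15 mm above this point, 8 mm end mill up to 38 mm above it. Shank as on all four: 46 mm flange 20 mm high, then a 32 to 18 mm taper and 13 mm stud, 70 mm long. Point: on the axis at grip height, 48 mm above the flange's underside (118 mm above the stud's tip); z up. Loose, under 0.86 kg, stands in a grey-rack pocket, any turn.
- drill_chuck_grip (a point): Drill chuck: dark barrel 40 mm across from 22 mm below to 10 mm above this point, then a steel cone and thin drill up to 39 mm above it. Shank as on all four: 46 mm flange 20 mm high, then a 32 to 18 mm taper and 13 mm stud, 70 mm long. Point: on the axis at grip height, 48 mm above the flange's underside (118 mm above the stud's tip); z up. Loose, under 0.86 kg, stands in a grey-rack pocket, any turn.
- face_mill_grip (a point): Face mill: flat dark cutter 50 mm across from 12 mm below to 20 mm above this point, five inserts on its top, centre screw 23 mm above. Shank as on all four: 46 mm flange 20 mm high, then a 32 to 18 mm taper and 13 mm stud, 70 mm long. Point: on the axis at grip height, 48 mm above the flange's underside (118 mm above the stud's tip); z up. Loose, under 0.86 kg, stands in a grey-rack pocket, any turn.
- side_lock_grip (a point): Side-lock holder: plain steel cylinder 40 mm across from 28 mm below to 19 mm above this point, 16 mm end mill up to 39 mm above. Shank as on all four: 46 mm flange 20 mm high, then a 32 to 18 mm taper and 13 mm stud, 70 mm long. Point: on the axis at grip height, 48 mm above the flange's underside (118 mm above the stud's tip); z up. Loose, under 0.86 kg, stands in a grey-rack pocket, any turn.
- pocket_a: Black pocket of the grey rack (fixed) where the collet chuck stands at the start; the four look alike, 75 mm apart in a row. Origin: centre of its mouth, 80 mm above the bench; y left along the row. Round hole 36 mm wide.
- pocket_b: Black pocket of the grey rack (fixed) where the drill chuck stands at the start; the four look alike, 75 mm apart in a row. Origin: centre of its mouth, 80 mm above the bench; y left along the row. Round hole 36 mm wide.
- pocket_c: Black pocket of the grey rack (fixed) where the face mill stands at the start; the four look alike, 75 mm apart in a row. Origin: centre of its mouth, 80 mm above the bench; y left along the row. Round hole 36 mm wide.
- pocket_d: Black pocket of the grey rack (fixed) where the side lock stands at the start; the four look alike, 75 mm apart in a row. Origin: centre of its mouth, 80 mm above the bench; y left along the row. Round hole 36 mm wide.
- machine_rack: Empty green rack, fixed, 90 x 350 mm with its low end handles, beside the like grey one. Origin: centre of its underside on the bench; x away from the robot, y left along its row. Pockets at x 0, y +112.5, +37.5, -37.5, -112.5 mm; mouths 80 mm above the bench, round holes 36 mm wide, 77 mm deep. Seated: flange resting on the mouth, grip point 128 mm above the bench. Free space is across the row.
- bench_rack: The full grey rack, fixed, 90 x 304 mm, beside the green one, to its left or right; each rack is turned by up to 0.3 rad. Origin: centre of its underside on the bench; x away from the robot, y left along its row. Its pockets lie at x 0, y +112.5, +37.5, -37.5, -112.5 mm, mouths 80 mm above the bench.
There are look-alikes about, which are no part of the job. Leave any red look-alike of the part that bears collet_chuck_grip alone. Leave any red look-alike of the part that bears drill_chuck_grip alone.

How it is judged:
At the end, for the whole second after the job is handed in: All four holders stand in the green rack's pockets, in the left-to-right order they had in the grey rack: grip points within 10 mm of the pocket axes along and across the row and 4 mm of seated height, tilted under 0.08 rad, slower than 0.02 m/s (z of collet_chuck_grip in the frame of machine_rack between 0.124 and 0.132 m and x of collet_chuck_grip in the frame of machine_rack between -0.01 and 0.01 m and ((y of pocket_a in the frame of bench_rack between 0.1025 and 0.1225 m and y of collet_chuck_grip in the frame of machine_rack between 0.1025 and 0.1225 m) or (y of pocket_a in the frame of bench_rack between 0.0275 and 0.0475 m and y of collet_chuck_grip in the frame of machine_rack between 0.0275 and 0.0475 m) or (y of pocket_a in the frame of bench_rack between -0.0475 and -0.0275 m and y of collet_chuck_grip in the frame of machine_rack between -0.0475 and -0.0275 m) or (y of pocket_a in the frame of bench_rack between -0.1225 and -0.1025 m and y of collet_chuck_grip in the frame of machine_rack between -0.1225 and -0.1025 m)) and angle between each of collet_chuck_grip, drill_chuck_grip, face_mill_grip, side_lock_grip's own z axis and vertical below 0.08 rad and linear speed of each of collet_chuck, drill_chuck, face_mill, side_lock below 0.02 m/s and z of drill_chuck_grip in the frame of machine_rack between 0.124 and 0.132 m and x of drill_chuck_grip in the frame of machine_rack between -0.01 and 0.01 m and ((y of pocket_b in the frame of bench_rack between 0.1025 and 0.1225 m and y of drill_chuck_grip in the frame of machine_rack between 0.1025 and 0.1225 m) or (y of pocket_b in the frame of bench_rack between 0.0275 and 0.0475 m and y of drill_chuck_grip in the frame of machine_rack between 0.0275 and 0.0475 m) or (y of pocket_b in the frame of bench_rack between -0.0475 and -0.0275 m and y of drill_chuck_grip in the frame of machine_rack between -0.0475 and -0.0275 m) or (y of pocket_b in the frame of bench_rack between -0.1225 and -0.1025 m and y of drill_chuck_grip in the frame of machine_rack between -0.1225 and -0.1025 m)) and z of face_mill_grip in the frame of machine_rack between 0.124 and 0.132 m and x of face_mill_grip in the frame of machine_rack between -0.01 and 0.01 m and ((y of pocket_c in the frame of bench_rack between 0.1025 and 0.1225 m and y of face_mill_grip in the frame of machine_rack between 0.1025 and 0.1225 m) or (y of pocket_c in the frame of bench_rack between 0.0275 and 0.0475 m and y of face_mill_grip in the frame of machine_rack between 0.0275 and 0.0475 m) or (y of pocket_c in the frame of bench_rack between -0.0475 and -0.0275 m and y of face_mill_grip in the frame of machine_rack between -0.0475 and -0.0275 m) or (y of pocket_c in the frame of bench_rack between -0.1225 and -0.1025 m and y of face_mill_grip in the frame of machine_rack between -0.1225 and -0.1025 m)) and z of side_lock_grip in the frame of machine_rack between 0.124 and 0.132 m and x of side_lock_grip in the frame of machine_rack between -0.01 and 0.01 m and ((y of pocket_d in the frame of bench_rack between 0.1025 and 0.1225 m and y of side_lock_grip in the frame of machine_rack between 0.1025 and 0.1225 m) or (y of pocket_d in the frame of bench_rack between 0.0275 and 0.0475 m and y of side_lock_grip in the frame of machine_rack between 0.0275 and 0.0475 m) or (y of pocket_d in the frame of bench_rack between -0.0475 and -0.0275 m and y of side_lock_grip in the frame of machine_rack between -0.0475 and -0.0275 m) or (y of pocket_d in the frame of bench_rack between -0.1225 and -0.1025 m and y of side_lock_grip in the frame of machine_rack between -0.1225 and -0.1025 m))); the robot touches nothing.
It fails at once if a holder was dropped (moving faster than 0.5 m/s with no finger on it) ((linear speed of collet_chuck above 0.5 m/s and contact force between collet_chuck and the fingers below 0.05 N) or (linear speed of drill_chuck above 0.5 m/s and contact force between drill_chuck and the fingers below 0.05 N) or (linear speed of face_mill above 0.5 m/s and contact force between face_mill and the fingers below 0.05 N) or (linear speed of side_lock above 0.5 m/s and contact force between side_lock and the fingers below 0.05 N)).
It also fails if it takes over 128 s, if anything falls off the work surface, if the arm or the gripper's body presses on something with over 40 N, if the wrist force passes 120 N, or if a joint passes its speed limit or range.

### The arm

A 6-joint arm with a two-finger parallel gripper is mounted at the origin on the work surface. World frame = base frame: x ahead of the robot, y to its left, z up, the work surface at z = 0. Lengths are in m, angles in rad, forces in N, time in s.
With the tool pointing down it reaches from about 0.3 to 0.85 m from the base axis. Payload 4.2 kg.
Tool frame: the origin (TCP) lies on the centre line of the jaws, within the pads' length; the fingertips stand 14 mm ahead of it and the grasp point (between the pads) lies 5 mm behind it (ctrl.tip_extent is the distance from the TCP to the fingertips, in m); z points along the fingers, y is the line along which they close (so a half turn about z gives the same grasp; the last joint's range is limited). The gripper opens to 91 mm and grips with 3 to 60 N. Pads are 32 mm wide; open, the fingers measure 118 mm over their backs; the gripper's body (76 mm by 178 mm) begins 60 mm behind the grasp point.
Start: joints at [-1.185, 0.32, 1.565, -0, 1.257, -0.02], TCP at [0.227, -0.528, 0.228] pointing down, gripper open.
Joint ranges: [-3.11, 3.11], [-0.84, 2.01], [0.21, 2.61], [-1.34, 4.49], [0.05, 2.63], [-2.56, 2.56]. Speed limits (rad/s): [2.57, 2.57, 3.14, 3.14, 3.14, 3.14].

### API

Orientations are given as [roll, pitch, yaw] about the fixed x, y, z axes, in that order (R = Rz(yaw) Ry(pitch) Rx(roll)).
In Python, from workcell import ctrl, eyes, hand_in gives the robot as it stands.
- The arm moves only by the tool send_rows, never from a script. Its argument "commands" is a list of rows, each a list of 3 entries, a list of its own where there are three numbers: the shift along the tool's x, y, z scaled (see below), then the turn, a rotation vector about the tool's x, y, z scaled (see below), then the gripper command: -1 is shut, 1 is fully open, values between are in proportion. A call has 1 to 8 rows; each row is the pose to reach, as a shift and turn from the pose commanded when the call began, along the tool's axes at that moment, turning the shorter way round; what a row does not reach only later rows make up. The controller multiplies each number of a shift by 0.1 m and each number of a turn by 360 degrees. A row lasts 1/10 s, in which the tool goes at most 50 mm and 8.59 degrees, less where a joint would pass 70% of its speed; a pose out of reach is approached as far as the arm can. A call with a number of a shift or a turn outside -1 to 1 is refused whole. A call with a gripper value outside its range is refused whole. The fingers move at their own pace and stop on an object; "squeeze" is the grip in N (left out, the last holds). Time passes only in rows, so rows that repeat a pose let the fingers close. It gives the time, the measured TCP pose, the force, the opening and the grip force at its end, in the units of the state.
- ctrl.observe(): the state, without advancing time (a new reading comes with each control period).
- eyes.capture(name): name is "side" or "top"; returns the picture (420x560x3 uint8, red, green, blue); there is no depth.
- eyes.calibration(name): a dict with "vertical_fov" (degrees; the focal length in pixels is half the picture's height over the tangent of half this angle, whatever the lens; pixels are square), "cx", "cy" (the principal point, pixels), "origin" and "orientation" of the camera in the world. Camera axes: x right, y up, looking along -z (the intrinsics and any distortion apply to the point x, -y, -z); pixel columns grow to the right and rows downward; lengths in m; the calibration is good to about 2 mm. A picture is of the moment at which its call begins. calibration takes no time and is no camera call.
- hand_in(): hands the job in; it is judged then, once.
The state is a dict: "time_s": time; "joints": joint angles; "dq": joint speeds; "tau": joint torques, N m; "eef_pos": TCP position; "ee_rot": TCP orientation; "wrist_force": force on the tool from outside, world axes, zero at the start; "moment": the same for the moment, N m; "opening": opening from 0.0 (shut) to 1.0 (fully open); "grasp_force": force on a finger pad.
Only numpy, scipy, OpenCV 4.12 (cv2) and the standard library are available. Lean on these libraries where they do the work, as an engineer would, in place of code of your own. Each camera call takes 0.05 s, during which the arm holds its last target. There are 200 camera calls.

## Working session

There is one attempt and no reset: what is moved stays moved. The work goes in short steps, Python scripts to look and compute and a tool call to move; the robot and the scene stay as the last step left them, time stands still between calls to the robot, and variables do not carry over. Pictures are saved under pics/ and viewed, at most 14 in all, crops included, and the job is handed in when it is done.

Besides the shell and the picture viewer there is one more tool, called after "Call:" as a command line: name --argument value ..., lists and objects as JSON in quotes. send_rows: Moves the arm, as the interface text tells. Its arguments: {"type":"object","properties":{"commands":{"type":"array","items":{"type":"array"}},"squeeze":{"type":"number"}},"required":["commands"]}

```bash
mkdir -p pics
python3 - <<'E'
from workcell import ctrl, eyes
import cv2
for n in ("top","side"):
    im=eyes.capture(n); cv2.imwrite(f"pics/{n}0.png",im[:,:,::-1]); print(n,eyes.calibration(n))
print(ctrl.observe())
E
```

```text
top {'vertical_fov': 48.2790235407176, 'cx': 280.6351659548064, 'cy': 204.40309375903968, 'origin': array([0.47274772, 0.04257174, 1.28649498]), 'orientation': array([ 0.06515985,  0.01215338, -1.54876504])}
side {'vertical_fov': 43.05195416768096, 'cx': 282.4140908226094, 'cy': 212.82834236552554, 'origin': array([0.06993392, 1.01004179, 1.09730993]), 'orientation': array([ 0.82333765,  0.00783829, -2.68426942])}
{'time_s': 0.1, 'joints': array([-1.18498612e+00,  3.20222692e-01,  1.56553897e+00,  9.34301003e-06,
        1.25744782e+00, -2.00290470e-02]), 'dq': array([-0.00129654, -0.00275253, -0.00290895, -0.00033015,  0.0007182 ,
       -0.00017715]), 'tau': array([ 2.85695396e-04, -4.13333523e+01, -2.32511008e+01,  7.27734435e-02,
        4.21675108e-02, -7.27769316e-05]), 'eef_pos': array([ 0.22682687, -0.52789161,  0.22721441]), 'ee_rot': array([-3.13997632e+00, -4.12630594e-05,  4.05836329e-01]), 'wrist_force': array([ 0.46498656, -0.92364714,  0.34151768]), 'moment': array([-0.03073018, -0.03956172, -0.02963256]), 'grasp_force': 0.0, 'opening': 1.0028337921317096}
```

View pics/top0.png

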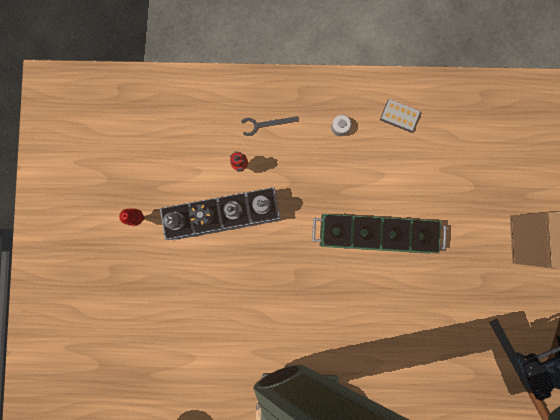

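View pics/side0.png

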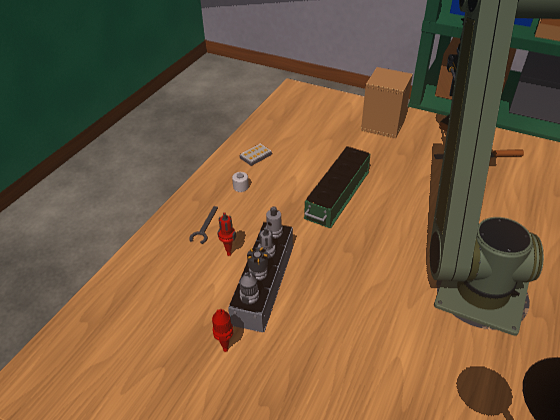

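The top view shows the grey rack (pixels 162–280, 190–240) with four holders near (173,220), (201,214), (232,210) and (262,204). The green rack is empty at (315–447, 213–252). The red look-alikes are at (131,217) and (238,161). I'll crop in closer to check this and measure.

```bash
cat > h.py <<'E'
import numpy as np, cv2
from scipy.spatial.transform import Rotation as R
from workcell import ctrl, eyes
def cam(n):
    c=eyes.calibration(n); return c,R.from_euler('xyz',c['orientation']).as_matrix(),210/np.tan(np.radians(c['vertical_fov'])/2)
def ray(n,u,v,z):
    c,M,f=cam(n); d=M@np.array([(u-c['cx'])/f,-(v-c['cy'])/f,-1]); o=np.array(c['origin'])
    return o+d*(z-o[2])/d[2]
def proj(n,p):
    c,M,f=cam(n); q=M.T@(np.array(p)-c['origin']); return c['cx']-f*q[0]/q[2], c['cy']+f*q[1]/q[2]
E
python3 - <<'E'
from h import *
im=cv2.imread('pics/top0.png')
a=cv2.resize(im[180:260,155:295],None,fx=5.7,fy=5.7,interpolation=cv2.INTER_CUBIC)[:,:800]
b=cv2.resize(im[205:260,310:450],None,fx=5.7,fy=5.7,interpolation=cv2.INTER_CUBIC)[:,:800]
b=np.clip(b.astype(int)*2,0,255).astype('uint8'); b=b[:140*2]
cv2.imwrite('pics/c1.png',np.vstack([a,b])[:600] if False else cv2.resize(np.vstack([a,b]),(798,600)) if np.vstack([a,b]).shape[0]>600 else np.vstack([a,b])); print(a.shape,b.shape)
s=cv2.imread('pics/side0.png'); cv2.imwrite('pics/c2.png',cv2.resize(s[195:335,215:305],None,fx=4.2,fy=4.2,interpolation=cv2.INTER_CUBIC))
# green mask
hsv=cv2.cvtColor(im,cv2.COLOR_BGR2HSV); 
g=cv2.inRange(hsv,(45,90,20),(90,255,200)); g[:200]=0; g[265:]=0; g[:,:305]=0; g[:,455:]=0
ys,xs=np.nonzero(g); print(len(xs),cv2.minAreaRect(np.c_[xs,ys].astype('float32')))
for p in [(324,214),(440,219),(320,246),(438,252)]: print(ray('top',*p,.08))
E
```

```text
(456, 798, 3) (280, 798, 3)
45 ((376.037353515625, 232.89002990722656), (108.06295776367188, 31.75686264038086), 3.5035319328308105)
[ 0.52875921 -0.05318492  0.08      ]
[ 0.52231299 -0.35049651  0.08      ]
[ 0.44647053 -0.04426059  0.08      ]
[ 0.43792587 -0.34541059  0.08      ]
```

View pics/c1.png

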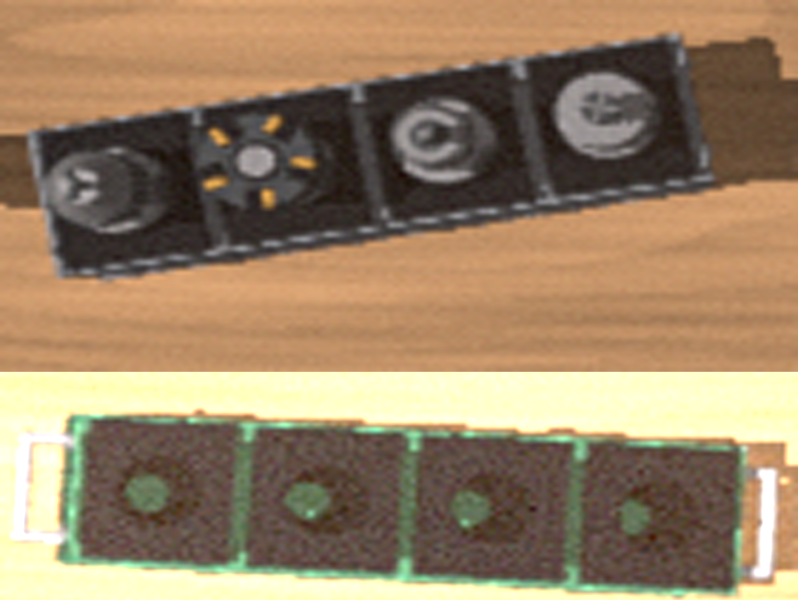

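View pics/c2.png

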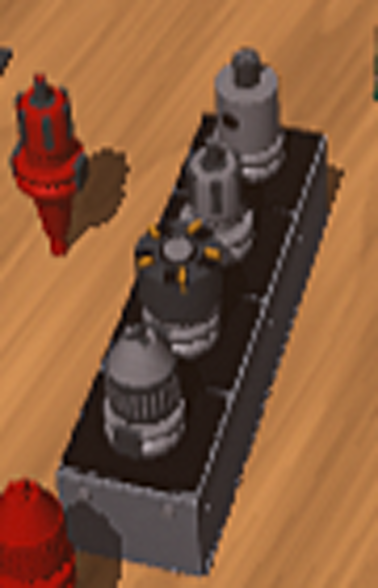

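Left to right the grey rack holds the drill chuck (173,220), face mill (200,214), collet chuck (232,210) and side-lock (262,204). The red copies outside the rack are look-alikes. Next I'll compute the rack poses, checking the grey fit against the tool tips.

Run:
```python
from h import *
A=lambda u,v:(155+u/5.7-.4,180+v/4.647-.4)
B=lambda u,v:(310+u/5.7-.4,205+(v-371.7)/4.647-.4)
def rep(name,F,P,z=.08):
    W=np.array([ray('top',*F(*p),z) for p in P])[:,:2]; print(name); print(W.round(4)); return W
g=rep('green corners TL TR BL BR',B,[(82,420),(742,447),(78,560),(738,590)])
gb=rep('green bars top,bottom',B,[(248,427),(240,565),(413,435),(404,573),(581,442),(574,582)])
a=rep('grey corners',A,[(35,132),(680,40),(60,270),(708,180)])
ab=rep('grey bars',A,[(197,110),(222,250),(357,88),(384,222),(518,65),(547,197)])
for n,c,b in(('green',g,gb),('grey',a,ab)):
    print(n,'sizes',[round(float(np.linalg.norm(c[i]-c[j])),4) for i,j in((0,1),(2,3),(0,2),(1,3))])
    d=[c[0]-c[1],c[2]-c[3],b[0]-b[4],b[1]-b[5]]; th=[round(float(np.arctan2(-v[0],v[1])),4) for v in d]
    print('th',th,'centre corners',c.mean(0),'bars',b.mean(0))
    t=np.mean(th); ctr=(c.mean(0)+b.mean(0))/2
    for y in(.1125,.0375,-.0375,-.1125): print(y,(ctr+y*np.array([-np.sin(t),np.cos(t)])).round(4))
for p,z in(((80,185),.167),((256,160),.151),((432,132),.166),((612,105),.167)): print('tip',ray('top',*A(*p),z).round(4))
print('floors',[ray('top',*B(*p),.003).round(4) for p in((148,493),(305,500),(470,508),(635,515))])
```

```text
green corners TL TR BL BR
[[ 0.5262 -0.0532]
 [ 0.5177 -0.3499]
 [ 0.4489 -0.0526]
 [ 0.4391 -0.3481]]
green bars top,bottom
[[ 0.5239 -0.128 ]
 [ 0.4478 -0.1254]
 [ 0.5211 -0.2023]
 [ 0.445  -0.1989]
 [ 0.5189 -0.2777]
 [ 0.4418 -0.2749]]
grey corners
[[0.5352 0.3689]
 [0.5927 0.0773]
 [0.4589 0.3546]
 [0.5151 0.0629]]
grey bars
[[0.549  0.2956]
 [0.4715 0.2816]
 [0.5629 0.2233]
 [0.4886 0.2088]
 [0.5772 0.1505]
 [0.5041 0.1354]]
green sizes [0.2969, 0.2957, 0.0773, 0.0786]
th [-0.0287, -0.0333, -0.0338, -0.04] centre corners [ 0.48295992 -0.20097093] bars [ 0.48308704 -0.20120622]
0.1125 [ 0.4868 -0.0887]
0.0375 [ 0.4843 -0.1636]
-0.0375 [ 0.4818 -0.2386]
-0.1125 [ 0.4792 -0.3135]
grey sizes [0.2972, 0.2971, 0.0777, 0.079]
th [0.1948, 0.1904, 0.1919, 0.2191] centre corners [0.52547849 0.21592111] bars [0.52557089 0.21586991]
0.1125 [0.5033 0.3262]
0.0375 [0.5181 0.2527]
-0.0375 [0.5329 0.1791]
-0.1125 [0.5478 0.1056]
tip [0.5038 0.3253 0.167 ]
tip [0.5189 0.2546 0.151 ]
tip [0.5343 0.1781 0.166 ]
tip [0.5498 0.1026 0.167 ]
floors [array([ 0.4874, -0.0916,  0.003 ]), array([ 0.4849, -0.1667,  0.003 ]), array([ 0.4819, -0.2454,  0.003 ]), array([ 0.4796, -0.3241,  0.003 ])]
```

The grey fit agrees with the tips to within 2–3 mm (θ≈0.194), and the green rack is at θ≈-0.034. I'll write a small planner that prints the moves, then start moving.

```bash
cat >> h.py <<'E'
import json
def pose(): 
    s=ctrl.observe(); return np.array(s['eef_pos']),R.from_euler('xyz',s['ee_rot'])
def plan(wps,step=.025,maxturn=.12,grip=1):
    """wps: (x,y,z,yaw); prints calls, from the measured pose on"""
    p,r=pose()
    for x,y,z,yaw in wps:
        t=np.array([x,y,z]); rt=R.from_euler('xyz',[np.pi,0,yaw])
        while True:
            d=r.inv().apply(t-p)/.1; w=(r.inv()*rt).as_rotvec()/(2*np.pi)
            n=max(1,int(np.ceil(max(np.abs(d).max()/.995,np.linalg.norm(w)*2*np.pi/(8*maxturn))-1e-9)))
            d,w=np.round(d/n,2+(n==1)),np.round(w/n,3)
            k=max(int(np.ceil(np.linalg.norm(d)*.1/step)),int(np.ceil(np.linalg.norm(w)*2*np.pi/maxturn)),1); k=min(k,8)
            print(json.dumps([[[round(float(v)*i/k,3) for v in d],[round(float(v)*i/k,4) for v in w],grip] for i in range(1,k+1)]))
            p=p+r.apply(d*.1); r=r*R.from_rotvec(w*2*np.pi)
            if n==1: break
    print('end',p.round(4),r.as_euler('xyz').round(3))
G=[(.5035,.3258),(.5184,.2535),(.5335,.1787),(.5486,.1045)]; GY=np.pi/2+.194
T=[(.4868,-.0887),(.4843,-.1636),(.4818,-.2386),(.4792,-.3135)]; TY=np.pi/2-.034
E
python3 -c "
from h import *
plan([(.40,-.05,.3,1.2),(*G[0],.28,GY),(*G[0],.20,GY)],step=.05,maxturn=.14)"
```

```text
[[[0.29, -0.31, -0.06], [-0.0, -0.0, -0.0107], 1], [[0.58, -0.62, -0.12], [-0.0, -0.0, -0.0213], 1], [[0.87, -0.93, -0.18], [-0.0, -0.0, -0.032], 1]]
[[[0.39, -0.275, -0.07], [-0.0, -0.0, -0.012], 1], [[0.78, -0.55, -0.14], [-0.0, -0.0, -0.024], 1]]
[[[0.425, -0.215, -0.065], [-0.0, -0.0, -0.0115], 1], [[0.85, -0.43, -0.13], [-0.0, -0.0, -0.023], 1]]
[[[0.45, -0.15, -0.07], [-0.0, -0.0, -0.012], 1], [[0.9, -0.3, -0.14], [-0.0, -0.0, -0.024], 1]]
[[[0.47, -0.08, -0.066], [-0.0, -0.0, -0.0115], 1], [[0.941, -0.159, -0.132], [-0.0, -0.0, -0.023], 1]]
[[[0.485, -0.05, 0.025], [-0.0, -0.0, -0.0115], 1], [[0.97, -0.1, 0.05], [-0.0, -0.0, -0.023], 1]]
[[[0.485, 0.02, 0.025], [-0.0, -0.0, -0.011], 1], [[0.97, 0.04, 0.05], [-0.0, -0.0, -0.022], 1]]
[[[0.48, 0.085, 0.025], [-0.0, -0.0, -0.0115], 1], [[0.96, 0.17, 0.05], [-0.0, -0.0, -0.023], 1]]
[[[0.464, 0.155, 0.028], [-0.0, -0.0, -0.011], 1], [[0.927, 0.31, 0.055], [-0.0, -0.0, -0.022], 1]]
[[[-0.001, 0.0, 0.4], [-0.0, -0.0, -0.0], 1], [[-0.002, 0.0, 0.8], [-0.0, -0.0, -0.0], 1]]
end [0.5035 0.3258 0.2   ] [-3.141e+00 -2.000e-03  1.763e+00]
```

Call:
send_rows --commands '[[[0.87,-0.93,-0.18],[0,0,-0.032],1],[[0.87,-0.93,-0.18],[0,0,-0.032],1],[[0.87,-0.93,-0.18],[0,0,-0.032],1],[[0.87,-0.93,-0.18],[0,0,-0.032],1]]' --squeeze 50

```text
time_s: 0.5
eef_pos: [0.2709, -0.4055, 0.2465]
ee_rot: [-3.141, -0.001, 0.61]
wrist_force: [-1.0, -0.7, 0.7]
opening: 0.999
grasp_force: 0.0
```

Call:
send_rows --commands '[[[0.78,-0.55,-0.14],[0,0,-0.024],1],[[0.78,-0.55,-0.14],[0,0,-0.024],1],[[0.78,-0.55,-0.14],[0,0,-0.024],1]]'

```text
time_s: 0.8
eef_pos: [0.3039, -0.3158, 0.2605]
ee_rot: [3.141, -0.001, 0.762]
wrist_force: [0.3, -0.7, 0.0]
opening: 0.999
grasp_force: 0.0
```

Call:
send_rows --commands '[[[0.85,-0.43,-0.13],[0,0,-0.023],1],[[0.85,-0.43,-0.13],[0,0,-0.023],1],[[0.85,-0.43,-0.13],[0,0,-0.023],1]]'

```text
time_s: 1.1
eef_pos: [0.3364, -0.2267, 0.2735]
ee_rot: [3.141, -0.001, 0.907]
wrist_force: [-0.1, -1.3, 0.1]
opening: 0.999
grasp_force: 0.0
```

Call:
send_rows --commands '[[[0.9,-0.3,-0.14],[0,0,-0.024],1],[[0.9,-0.3,-0.14],[0,0,-0.024],1],[[0.9,-0.3,-0.14],[0,0,-0.024],1]]'

```text
time_s: 1.4
eef_pos: [0.3692, -0.1378, 0.2875]
ee_rot: [3.14, -0.001, 1.058]
wrist_force: [-0.1, 0.6, -0.3]
opening: 0.997
grasp_force: 0.0
```

Call:
send_rows --commands '[[[0.94,-0.16,-0.13],[0,0,-0.023],1],[[0.94,-0.16,-0.13],[0,0,-0.023],1],[[0.94,-0.16,-0.13],[0,0,-0.023],1]]'

```text
time_s: 1.7
eef_pos: [0.4021, -0.0483, 0.3002]
ee_rot: [3.14, -0.001, 1.202]
wrist_force: [-0.4, -1.2, 0.6]
opening: 1.003
grasp_force: 0.0
```

Call:
send_rows --commands '[[[0.97,-0.1,0.05],[0,0,-0.023],1],[[0.97,-0.1,0.05],[0,0,-0.023],1],[[0.97,-0.1,0.05],[0,0,-0.023],1]]'

```text
time_s: 2.0
eef_pos: [0.4275, 0.0456, 0.2939]
ee_rot: [-3.141, -0.001, 1.346]
wrist_force: [0.4, -1.5, -0.5]
opening: 1.001
grasp_force: 0.0
```

Call:
send_rows --commands '[[[0.97,0.04,0.05],[0,0,-0.022],1],[[0.97,0.04,0.05],[0,0,-0.022],1],[[0.97,0.04,0.05],[0,0,-0.022],1]]'

```text
time_s: 2.3
eef_pos: [0.4538, 0.1387, 0.2887]
ee_rot: [-3.141, -0.0, 1.483]
wrist_force: [-0.3, -0.6, 0.2]
opening: 1.001
grasp_force: 0.0
```

Call:
send_rows --commands '[[[0.96,0.17,0.05],[0,0,-0.023],1],[[0.96,0.17,0.05],[0,0,-0.023],1],[[0.96,0.17,0.05],[0,0,-0.023],1]]'

```text
time_s: 2.6
eef_pos: [0.4797, 0.2325, 0.2834]
ee_rot: [-3.141, 0.0, 1.626]
wrist_force: [-0.1, -0.9, -1.3]
opening: 0.998
grasp_force: 0.0
```

Call:
send_rows --commands '[[[0.93,0.31,0.05],[0,0,-0.022],1],[[0.93,0.31,0.05],[0,0,-0.022],1],[[0.93,0.31,0.05],[0,0,-0.022],1],[[0.93,0.31,0.05],[0,0,-0.022],1]]'

```text
time_s: 3.0
eef_pos: [0.5045, 0.3234, 0.2789]
ee_rot: [-3.14, 0.003, 1.762]
wrist_force: [0.2, -0.1, -0.2]
opening: 1.002
grasp_force: 0.0
```

```bash
python3 -c "
from h import *
plan([(*G[0],.20,GY),(*G[0],.123,GY)],step=.02)"
```

```text
[[[0.007, -0.001, 0.197], [-0.0, 0.0, -0.0], 1], [[0.014, -0.002, 0.394], [-0.0, 0.0, -0.0], 1], [[0.021, -0.003, 0.591], [-0.0, 0.0, -0.0], 1], [[0.028, -0.004, 0.788], [-0.0, 0.0, -0.0], 1]]
[[[0.001, 0.001, 0.193], [-0.0, 0.0, -0.0], 1], [[0.001, 0.001, 0.385], [-0.0, 0.0, -0.0], 1], [[0.002, 0.002, 0.578], [-0.0, 0.0, -0.0], 1], [[0.002, 0.002, 0.77], [-0.0, 0.0, -0.0], 1]]
end [0.5035 0.3258 0.123 ] [-3.140e+00  3.000e-03  1.762e+00]
```

Call:
send_rows --commands '[[[0.01,0,0.3],[0,0,0],1],[[0.03,0,0.6],[0,0,0],1],[[0.03,0,0.79],[0,0,0],1],[[0.03,0,0.79],[0,0,0],1]]'

```text
time_s: 3.4
eef_pos: [0.5018, 0.3247, 0.1984]
ee_rot: [-3.136, 0.004, 1.761]
wrist_force: [0.4, -1.2, 0.8]
opening: 1.005
grasp_force: 0.0
```

Call:
send_rows --commands '[[[0,0,0.2],[0,0,0],1],[[0,0,0.4],[0,0,0],1],[[0,0,0.6],[0,0,0],1],[[0,0,0.77],[0,0,0],1],[[0,0,0.77],[0,0,0],1],[[0,0,0.77],[0,0,0],1]]'

```text
time_s: 4.0
eef_pos: [0.5039, 0.3278, 0.1255]
ee_rot: [3.14, -0.0, 1.762]
wrist_force: [0.5, 1.2, 1.2]
opening: 1.0
grasp_force: 0.0
```

Call:
send_rows --commands '[[[0,0,0],[0,0,0],0.3],[[0,0,0],[0,0,0],0],[[0,0,0],[0,0,0],-0.3],[[0,0,0],[0,0,0],-1],[[0,0,0],[0,0,0],-1],[[0,0,0],[0,0,0],-1],[[0,0,0],[0,0,0],-1],[[0,0,0],[0,0,0],-1]]' --squeeze 50

```text
time_s: 4.8
eef_pos: [0.504, 0.329, 0.1242]
ee_rot: [3.139, -0.0, 1.763]
wrist_force: [3.5, 0.9, -0.5]
opening: 0.429
grasp_force: 50.0
```

Call:
send_rows --commands '[[[0,0,-0.15],[0,0,0],-1],[[0,0,-0.35],[0,0,0],-1],[[0,0,-0.6],[0,0,0],-1],[[0,0,-0.8],[0,0,0],-1],[[0,0,-0.9],[0,0,0],-1]]'

```text
time_s: 5.3
eef_pos: [0.5025, 0.3286, 0.2142]
ee_rot: [-3.141, 0.0, 1.763]
wrist_force: [1.0, -0.0, -5.7]
opening: 0.431
grasp_force: 50.0
```

Call:
send_rows --commands '[[[0,0,-0.25],[0,0,0],-1],[[0,0,-0.5],[0,0,0],-1],[[0,0,-0.75],[0,0,0],-1],[[0,0,-0.92],[0,0,0],-1],[[0,0,-0.92],[0,0,0],-1],[[0,0,-0.92],[0,0,0],-1]]'

```text
time_s: 5.9
eef_pos: [0.5022, 0.3283, 0.304]
ee_rot: [-3.138, 0.001, 1.763]
wrist_force: [-0.5, -0.6, -6.8]
opening: 0.431
grasp_force: 50.0
```

```bash
python3 -c "
from h import *
print(pose()[0])
plan([(*T[0],.307,TY)],step=.025,maxturn=.1,grip=-1)"
```

```text
[0.50217625 0.32829213 0.30403911]
[[[-0.203, -0.048, -0.0], [-0.0, 0.0, 0.0018], -1], [[-0.405, -0.095, -0.0], [-0.0, 0.0, 0.0035], -1], [[-0.608, -0.143, -0.0], [-0.0, 0.0, 0.0053], -1], [[-0.81, -0.19, -0.0], [-0.0, 0.0, 0.007], -1]]
[[[-0.205, -0.037, -0.003], [-0.0, 0.0, 0.0018], -1], [[-0.41, -0.075, -0.005], [-0.0, 0.0, 0.0035], -1], [[-0.615, -0.112, -0.007], [-0.0, 0.0, 0.0053], -1], [[-0.82, -0.15, -0.01], [-0.0, 0.0, 0.007], -1]]
[[[-0.207, -0.03, -0.0], [-0.0, 0.0, 0.0018], -1], [[-0.415, -0.06, -0.0], [-0.0, 0.0, 0.0035], -1], [[-0.622, -0.09, -0.0], [-0.0, 0.0, 0.0053], -1], [[-0.83, -0.12, -0.0], [-0.0, 0.0, 0.007], -1]]
[[[-0.207, -0.02, -0.003], [-0.0, 0.0, 0.002], -1], [[-0.415, -0.04, -0.005], [-0.0, 0.0, 0.004], -1], [[-0.622, -0.06, -0.007], [-0.0, 0.0, 0.006], -1], [[-0.83, -0.08, -0.01], [-0.0, 0.0, 0.008], -1]]
[[[-0.208, -0.01, -0.0], [-0.0, 0.0, 0.0018], -1], [[-0.417, -0.02, -0.001], [-0.0, 0.0, 0.0035], -1], [[-0.625, -0.03, -0.001], [-0.0, 0.0, 0.0053], -1], [[-0.834, -0.04, -0.001], [-0.0, 0.0, 0.007], -1]]
end [ 0.4868 -0.0887  0.307 ] [-3.139e+00  2.000e-03  1.537e+00]
```

Call:
send_rows --commands '[[[-0.15,-0.04,0],[0,0,0.002],-1],[[-0.35,-0.09,0],[0,0,0.004],-1],[[-0.58,-0.14,0],[0,0,0.006],-1],[[-0.81,-0.19,0],[0,0,0.007],-1]]'

```text
time_s: 6.3
eef_pos: [0.4989, 0.2429, 0.3049]
ee_rot: [-3.139, 0.002, 1.718]
wrist_force: [-0.7, -0.1, -6.0]
opening: 0.429
grasp_force: 50.0
```

Call:
send_rows --commands '[[[-0.27,-0.05,0],[0,0,0.002],-1],[[-0.54,-0.1,0],[0,0,0.005],-1],[[-0.82,-0.15,0],[0,0,0.007],-1]]'

```text
time_s: 6.6
eef_pos: [0.4958, 0.1594, 0.3051]
ee_rot: [-3.14, 0.001, 1.673]
wrist_force: [0.2, 0.0, -6.0]
opening: 0.434
grasp_force: 50.0
```

Call:
send_rows --commands '[[[-0.27,-0.04,0],[0,0,0.002],-1],[[-0.54,-0.08,0],[0,0,0.005],-1],[[-0.83,-0.12,0],[0,0,0.007],-1]]'

```text
time_s: 6.9
eef_pos: [0.4922, 0.0759, 0.3052]
ee_rot: [-3.14, 0.001, 1.629]
wrist_force: [0.5, 0.0, -7.0]
opening: 0.428
grasp_force: 50.0
```

Call:
send_rows --commands '[[[-0.27,-0.03,0],[0,0,0.002],-1],[[-0.54,-0.05,0],[0,0,0.005],-1],[[-0.83,-0.08,-0.01],[0,0,0.008],-1]]'

```text
time_s: 7.2
eef_pos: [0.4889, -0.0072, 0.3061]
ee_rot: [-3.14, 0.001, 1.579]
wrist_force: [0.3, 0.3, -5.8]
opening: 0.434
grasp_force: 50.0
```

Call:
send_rows --commands '[[[-0.25,-0.01,0],[0,0,0.002],-1],[[-0.5,-0.02,0],[0,0,0.005],-1],[[-0.7,-0.03,0],[0,0,0.007],-1],[[-0.8,-0.04,0],[0,0,0.007],-1],[[-0.8,-0.04,0],[0,0,0.007],-1],[[-0.8,-0.04,0],[0,0,0.007],-1],[[-0.8,-0.04,0],[0,0,0.007],-1]]'

```text
time_s: 7.9
eef_pos: [0.4873, -0.0842, 0.3069]
ee_rot: [-3.141, -0.0, 1.538]
wrist_force: [0.7, 0.1, -6.8]
opening: 0.432
grasp_force: 50.0
```

Run:
```python
from h import *
a=eyes.capture('top'); b=eyes.capture('side'); p,r=pose(); print(p,r.as_euler('xyz'))
tip=p+np.array([0,0,.005-.118])
out=[]
for n,im in(('top',a),('side',b)):
    u,v=map(int,proj(n,tip)); print(n,u,v,proj(n,tip))
    u0,v0=max(u-50,0),max(v-60,0); out.append(cv2.resize(im[v0:v0+100,u0:u0+100,::-1],None,fx=4,fy=4)); print(u0,v0)
cv2.imwrite('pics/p1.png',np.hstack(out))
```

```text
[ 0.48749008 -0.08413826  0.30691261] [-3.14151477e+00 -2.17992807e-04  1.53799155e+00]
top 340 229 (np.float64(340.9708696556691), np.float64(229.82998646336577))
290 169
side 324 165 (np.float64(324.3045387951036), np.float64(165.4254796680144))
274 105
```

View pics/p1.png

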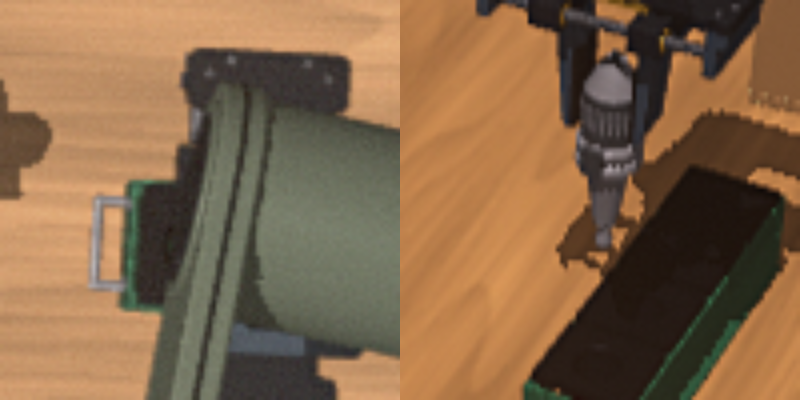

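The side crop shows the stud tip at about (325,166) against a predicted (324,165). The holder is therefore centred under the TCP to about 2 mm and hangs vertical. I'll nudge −4 mm along the row and lower it.

Call:
send_rows --commands '[[[-0.04,0,0.25],[0,0,0],-1],[[-0.04,0,0.5],[0,0,0],-1],[[-0.04,0,0.75],[0,0,0],-1],[[-0.04,0,0.95],[0,0,0],-1],[[-0.04,0,0.95],[0,0,0],-1],[[-0.04,0,0.95],[0,0,0],-1]]'

```text
time_s: 8.6
eef_pos: [0.4878, -0.0885, 0.2124]
ee_rot: [3.141, 0.0, 1.538]
wrist_force: [0.0, -1.0, -5.9]
opening: 0.43
grasp_force: 50.0
```

Call:
send_rows --commands '[[[0,0,0.1],[0,0,0],-1],[[0,0,0.2],[0,0,0],-1],[[0,0,0.3],[0,0,0],-1],[[0,0,0.4],[0,0,0],-1],[[0,0,0.4],[0,0,0],-1]]'

```text
time_s: 9.1
eef_pos: [0.4861, -0.0887, 0.1701]
ee_rot: [-3.138, -0.001, 1.537]
wrist_force: [-0.2, 0.4, -6.4]
opening: 0.431
grasp_force: 50.0
```

Call:
send_rows --commands '[[[0,0,0.08],[0,0,0],-1],[[0,0,0.16],[0,0,0],-1],[[0,0,0.24],[0,0,0],-1],[[0,0,0.32],[0,0,0],-1],[[0,0,0.32],[0,0,0],-1]]'

```text
time_s: 9.6
eef_pos: [0.4864, -0.0887, 0.1386]
ee_rot: [-3.139, -0.0, 1.537]
wrist_force: [0.6, -0.5, -6.0]
opening: 0.429
grasp_force: 50.0
```

No contact forces so far. Lowering the last 14 mm slowly.

Call:
send_rows --commands '[[[0,0,0.03],[0,0,0],-1],[[0,0,0.06],[0,0,0],-1],[[0,0,0.09],[0,0,0],-1],[[0,0,0.11],[0,0,0],-1],[[0,0,0.12],[0,0,0],-1],[[0,0,0.13],[0,0,0],-1],[[0,0,0.13],[0,0,0],-1]]'

```text
time_s: 10.3
eef_pos: [0.4874, -0.0889, 0.1269]
ee_rot: [-3.142, 0.0, 1.537]
wrist_force: [-0.4, -0.7, -6.2]
opening: 0.431
grasp_force: 50.0
```

Call:
send_rows --commands '[[[0,0,0.005],[0,0,0],-1],[[0,0,0.01],[0,0,0],-1],[[0,0,0.015],[0,0,0],-1],[[0,0,0.02],[0,0,0],-1],[[0,0,0.02],[0,0,0],-1]]'

```text
time_s: 10.8
eef_pos: [0.4873, -0.0889, 0.1248]
ee_rot: [-3.141, 0.0, 1.537]
wrist_force: [-0.4, 0.1, -6.1]
opening: 0.427
grasp_force: 50.0
```

Call:
send_rows --commands '[[[0,0,0.01],[0,0,0],-1],[[0,0,0.02],[0,0,0],-1],[[0,0,0.02],[0,0,0],-1]]'

```text
time_s: 11.1
eef_pos: [0.4876, -0.089, 0.124]
ee_rot: [3.141, 0.0, 1.537]
wrist_force: [-1.5, -0.1, 3.8]
opening: 0.43
grasp_force: 50.0
```

The force changed sign at z=0.124, so it is seated. Release and rise.

Call:
send_rows --commands '[[[0,0,0],[0,0,0],-0.1],[[0,0,0],[0,0,0],0.2],[[0,0,0],[0,0,0],0.6],[[0,0,0],[0,0,0],1],[[0,0,0],[0,0,0],1],[[0,0,0],[0,0,0],1]]'

```text
time_s: 11.7
eef_pos: [0.4875, -0.089, 0.1229]
ee_rot: [3.142, 0.0, 1.537]
wrist_force: [0.6, 1.2, -0.1]
opening: 0.86
grasp_force: 0.0
```

Call:
send_rows --commands '[[[0,0,-0.2],[0,0,0],1],[[0,0,-0.5],[0,0,0],1],[[0,0,-0.9],[0,0,0],1],[[0,0,-0.9],[0,0,0],1],[[0,0,-0.9],[0,0,0],1]]'

```text
time_s: 12.2
eef_pos: [0.4877, -0.089, 0.2136]
ee_rot: [3.14, 0.0, 1.537]
wrist_force: [0.2, -1.1, -0.7]
opening: 1.001
grasp_force: 0.0
```

```bash
python3 -c "
from h import *
plan([(*G[1],.22,GY)],step=.1,maxturn=.2)"
```

```text
[[[0.86, 0.05, -0.02], [0.0, 0.0, -0.009], 1]]
[[[0.85, 0.1, -0.02], [0.0, 0.0, -0.009], 1]]
[[[0.85, 0.14, -0.01], [0.0, 0.0, -0.009], 1]]
[[[0.839, 0.19, -0.015], [0.0, 0.0, -0.009], 1]]
end [0.5184 0.2535 0.22  ] [3.140e+00 1.000e-03 1.763e+00]
```

Call:
send_rows --commands '[[[0.86,0.05,-0.02],[0,0,-0.009],1],[[0.86,0.05,-0.02],[0,0,-0.009],1],[[0.86,0.05,-0.02],[0,0,-0.009],1]]'

```text
time_s: 12.5
eef_pos: [0.4946, -0.0, 0.2134]
ee_rot: [-3.139, -0.002, 1.597]
wrist_force: [0.5, -0.0, -0.7]
opening: 1.0
grasp_force: 0.0
```

Call:
send_rows --commands '[[[0.85,0.1,-0.02],[0,0,-0.009],1],[[0.85,0.1,-0.02],[0,0,-0.009],1],[[0.85,0.1,-0.02],[0,0,-0.009],1]]'

```text
time_s: 12.8
eef_pos: [0.5031, 0.0846, 0.2155]
ee_rot: [-3.139, -0.001, 1.654]
wrist_force: [-0.4, -1.0, -0.5]
opening: 0.999
grasp_force: 0.0
```

Call:
send_rows --commands '[[[0.85,0.14,-0.01],[0,0,-0.009],1],[[0.85,0.14,-0.01],[0,0,-0.009],1],[[0.85,0.14,-0.01],[0,0,-0.009],1]]'

```text
time_s: 13.1
eef_pos: [0.5106, 0.17, 0.2165]
ee_rot: [-3.14, -0.0, 1.71]
wrist_force: [0.1, -0.0, 0.9]
opening: 1.002
grasp_force: 0.0
```

Call:
send_rows --commands '[[[0.84,0.19,-0.01],[0,0,-0.009],1],[[0.84,0.19,-0.01],[0,0,-0.009],1],[[0.84,0.19,-0.01],[0,0,-0.009],1],[[0.84,0.19,-0.01],[0,0,-0.009],1],[[0.84,0.19,-0.01],[0,0,-0.009],1],[[0.84,0.19,-0.01],[0,0,-0.009],1]]'

```text
time_s: 13.7
eef_pos: [0.5181, 0.252, 0.2188]
ee_rot: [-3.141, 0.001, 1.761]
wrist_force: [0.3, 0.1, -0.0]
opening: 1.001
grasp_force: 0.0
```

Run:
```python
from h import *
cv2.imwrite('pics/s1.png',eyes.capture('side')[:,:,::-1]); print(pose()[0])
plan([(*G[1],.123,GY)],step=.1)
im=cv2.imread('pics/s1.png'); cv2.imwrite('pics/s1c.png',cv2.resize(im[140:340,200:390],None,fx=3,fy=3))
```

```text
[0.51813571 0.25219351 0.21890122]
[[[0.013, 0.005, 0.959], [-0.0, 0.0, -0.001], 1]]
end [0.5184 0.2535 0.123 ] [-3.141e+00  1.000e-03  1.768e+00]
```

View pics/s1c.png

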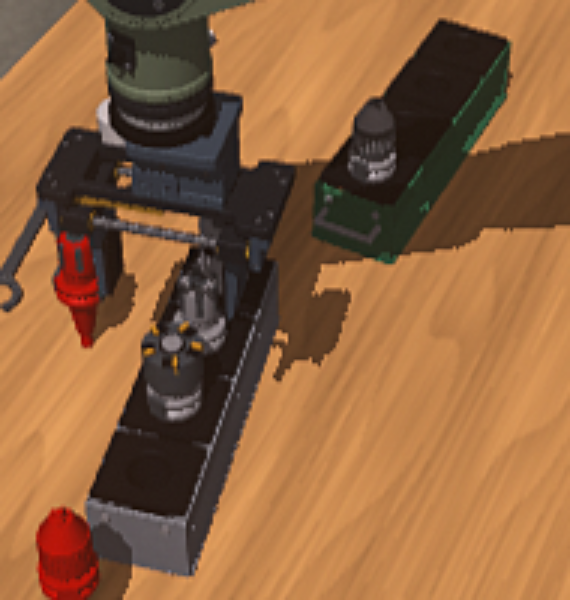

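The drill chuck stands upright in the leftmost green pocket, around crop (374,140). The face mill is next, at crop (173,370). The red collet copy, foot at full-image (229,254), is near the left finger, so I'll check the clearance.

```bash
python3 -c "
from h import *
f=ray('side',229,254,0)[:2];print(f)
for g in G:
    d=f-np.array(g); print(R.from_euler('z',-.194).apply([*d,0])[:2])"
```

```text
[0.6603208  0.16874929]
[ 0.12360191 -0.18433734]
[ 0.1229198  -0.11052112]
[ 0.12252341 -0.03421324]
[0.12201135 0.0415059 ]
```

Call:
send_rows --commands '[[[0.01,0,0.25],[0,0,-0.001],1],[[0.01,0,0.5],[0,0,-0.001],1],[[0.01,0,0.75],[0,0,-0.001],1],[[0.01,0,0.96],[0,0,-0.001],1],[[0.01,0,0.96],[0,0,-0.001],1],[[0.01,0,0.96],[0,0,-0.001],1]]'

```text
time_s: 14.35
eef_pos: [0.5182, 0.2542, 0.1234]
ee_rot: [3.141, 0.0, 1.769]
wrist_force: [0.9, 0.0, 0.3]
opening: 0.999
grasp_force: 0.0
```

Call:
send_rows --commands '[[[0,0,0],[0,0,0],0.4],[[0,0,0],[0,0,0],0.15],[[0,0,0],[0,0,0],-0.1],[[0,0,0],[0,0,0],-1],[[0,0,0],[0,0,0],-1],[[0,0,0],[0,0,0],-1],[[0,0,0],[0,0,0],-1]]'

```text
time_s: 15.05
eef_pos: [0.5192, 0.255, 0.1235]
ee_rot: [3.138, -0.0, 1.769]
wrist_force: [2.8, 0.5, 0.3]
opening: 0.541
grasp_force: 50.0
```

Opening 49 mm fits the face mill, and the red copy clears by about 40 mm. Plan lift, carry and partial lowering in one go.

```bash
python3 -c "
from h import *
plan([(*T[1],.1235,TY)],step=.1,maxturn=.2)"
```

```text
[[[-0.81, -0.23, -0.0], [0.0, -0.0, 0.007], 1]]
[[[-0.82, -0.2, -0.0], [0.0, -0.0, 0.008], 1]]
[[[-0.82, -0.16, -0.0], [0.0, -0.0, 0.007], 1]]
[[[-0.83, -0.12, -0.0], [0.0, -0.0, 0.008], 1]]
[[[-0.837, -0.077, -0.005], [0.0, -0.0, 0.007], 1]]
end [ 0.4843 -0.1636  0.1235] [ 3.138e+00 -1.000e-03  1.537e+00]
```

Call:
send_rows --commands '[[[0,0,-0.15],[0,0,0],-1],[[0,0,-0.35],[0,0,0],-1],[[0,0,-0.6],[0,0,0],-1],[[0,0,-0.8],[0,0,0],-1],[[0,0,-0.9],[0,0,0],-1]]'

```text
time_s: 15.55
eef_pos: [0.517, 0.2544, 0.2127]
ee_rot: [-3.139, 0.0, 1.769]
wrist_force: [0.1, 0.3, -7.4]
opening: 0.541
grasp_force: 50.0
```

Call:
send_rows --commands '[[[0,0,-0.25],[0,0,0],-1],[[0,0,-0.5],[0,0,0],-1],[[0,0,-0.75],[0,0,0],-1],[[0,0,-0.92],[0,0,0],-1],[[0,0,-0.92],[0,0,0],-1],[[0,0,-0.92],[0,0,0],-1]]'

```text
time_s: 16.15
eef_pos: [0.5169, 0.2543, 0.3028]
ee_rot: [-3.137, 0.001, 1.769]
wrist_force: [-0.7, -1.2, -8.4]
opening: 0.54
grasp_force: 50.0
```

Call:
send_rows --commands '[[[-0.15,-0.05,0],[0,0,0.002],-1],[[-0.35,-0.1,0],[0,0,0.004],-1],[[-0.58,-0.17,0],[0,0,0.006],-1],[[-0.81,-0.23,0],[0,0,0.007],-1]]'

```text
time_s: 16.55
eef_pos: [0.5099, 0.169, 0.3028]
ee_rot: [-3.137, 0.001, 1.725]
wrist_force: [0.1, -0.3, -8.1]
opening: 0.543
grasp_force: 50.0
```

Call:
send_rows --commands '[[[-0.27,-0.07,0],[0,0,0.002],-1],[[-0.54,-0.13,0],[0,0,0.005],-1],[[-0.82,-0.2,0],[0,0,0.008],-1]]'

```text
time_s: 16.85
eef_pos: [0.5027, 0.0848, 0.3029]
ee_rot: [-3.137, 0.001, 1.674]
wrist_force: [-0.2, -0.9, -8.9]
opening: 0.541
grasp_force: 50.0
```

Call:
send_rows --commands '[[[-0.27,-0.05,0],[0,0,0.002],-1],[[-0.54,-0.1,0],[0,0,0.005],-1],[[-0.82,-0.16,0],[0,0,0.007],-1]]'

```text
time_s: 17.15
eef_pos: [0.4952, 0.0018, 0.303]
ee_rot: [-3.138, 0.0, 1.63]
wrist_force: [-0.3, -0.9, -7.6]
opening: 0.539
grasp_force: 50.0
```

Call:
send_rows --commands '[[[-0.27,-0.04,0],[0,0,0.002],-1],[[-0.54,-0.08,0],[0,0,0.005],-1],[[-0.83,-0.12,0],[0,0,0.008],-1]]'

```text
time_s: 17.45
eef_pos: [0.488, -0.0815, 0.3031]
ee_rot: [-3.138, -0.001, 1.58]
wrist_force: [1.0, 0.5, -7.7]
opening: 0.536
grasp_force: 50.0
```

Call:
send_rows --commands '[[[-0.25,-0.02,0],[0,0,0.002],-1],[[-0.5,-0.04,0],[0,0,0.005],-1],[[-0.72,-0.05,0],[0,0,0.007],-1],[[-0.84,-0.06,0],[0,0,0.007],-1],[[-0.84,-0.06,0],[0,0,0.007],-1],[[-0.84,-0.06,0],[0,0,0.007],-1],[[-0.84,-0.06,0],[0,0,0.007],-1]]'

```text
time_s: 18.15
eef_pos: [0.4844, -0.1632, 0.3046]
ee_rot: [-3.141, -0.001, 1.538]
wrist_force: [-0.1, 0.7, -8.4]
opening: 0.537
grasp_force: 50.0
```

Run:
```python
from h import *
b=eyes.capture('side'); p,r=pose(); print(p,r.as_euler('xyz'))
tip=p+np.array([0,0,.005-.118]); print(proj('side',tip))
u,v=map(int,proj('side',tip)); print(u-50,v-60)
cv2.imwrite('pics/p2.png',cv2.resize(b[v-60:v+40,u-50:u+50,::-1],None,fx=5,fy=5))
plan([(*T[1],.2035,TY)],step=.1)
```

```text
[ 0.48456138 -0.16324149  0.30481067] [-3.14125421e+00 -5.47679284e-04  1.53797105e+00]
(np.float64(336.01372550245696), np.float64(150.94092177017745))
286 90
[[[-0.0, -0.0, 0.51], [-0.0, -0.0, 0.0], 1]]
[[[-0.004, -0.002, 0.503], [-0.0, -0.0, 0.0], 1]]
end [ 0.4843 -0.1636  0.2035] [-3.141e+00 -1.000e-03  1.538e+00]
```

View pics/p2.png

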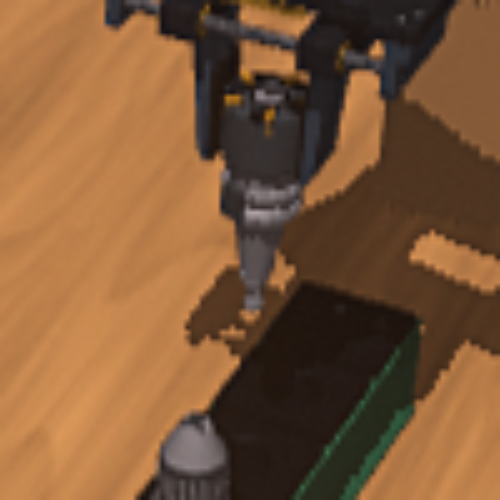

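The stud tip is at (336.8,151.6) against a predicted (336.0,150.9), so it is centred. Lowering.

Call:
send_rows --commands '[[[0,0,0.25],[0,0,0],-1],[[0,0,0.5],[0,0,0],-1],[[0,0,0.75],[0,0,0],-1],[[0,0,0.95],[0,0,0],-1],[[0,0,0.95],[0,0,0],-1],[[0,0,0.95],[0,0,0],-1]]'

```text
time_s: 18.8
eef_pos: [0.4851, -0.1638, 0.2105]
ee_rot: [3.141, 0.0, 1.538]
wrist_force: [-0.0, -0.4, -6.8]
opening: 0.536
grasp_force: 50.0
```

Call:
send_rows --commands '[[[0,0,0.12],[0,0,0],-1],[[0,0,0.25],[0,0,0],-1],[[0,0,0.38],[0,0,0],-1],[[0,0,0.5],[0,0,0],-1],[[0,0,0.6],[0,0,0],-1],[[0,0,0.68],[0,0,0],-1],[[0,0,0.73],[0,0,0],-1],[[0,0,0.73],[0,0,0],-1]]'

```text
time_s: 19.6
eef_pos: [0.4844, -0.1641, 0.1364]
ee_rot: [-3.141, -0.0, 1.537]
wrist_force: [-0.4, 0.1, -7.9]
opening: 0.539
grasp_force: 50.0
```

Call:
send_rows --commands '[[[0,0,0.03],[0,0,0],-1],[[0,0,0.06],[0,0,0],-1],[[0,0,0.09],[0,0,0],-1],[[0,0,0.1],[0,0,0],-1],[[0,0,0.11],[0,0,0],-1],[[0,0,0.11],[0,0,0],-1]]'

```text
time_s: 20.2
eef_pos: [0.4846, -0.1642, 0.1259]
ee_rot: [-3.142, 0.0, 1.537]
wrist_force: [-0.2, -0.1, -8.0]
opening: 0.54
grasp_force: 50.0
```

Call:
send_rows --commands '[[[0,0,0.005],[0,0,0],-1],[[0,0,0.01],[0,0,0],-1],[[0,0,0.015],[0,0,0],-1],[[0,0,0.02],[0,0,0],-1],[[0,0,0.025],[0,0,0],-1],[[0,0,0.025],[0,0,0],-1]]'

```text
time_s: 20.8
eef_pos: [0.4847, -0.1642, 0.1235]
ee_rot: [3.142, 0.0, 1.537]
wrist_force: [-0.7, 0.2, -8.0]
opening: 0.536
grasp_force: 50.0
```

Call:
send_rows --commands '[[[0,0,0.01],[0,0,0],-1],[[0,0,0.015],[0,0,0],-1],[[0,0,0.015],[0,0,0],-1]]'

```text
time_s: 21.1
eef_pos: [0.4848, -0.1643, 0.1233]
ee_rot: [3.141, 0.0, 1.537]
wrist_force: [-3.3, 0.8, 4.6]
opening: 0.535
grasp_force: 50.0
```

Seated. Release, rise and go to the collet chuck.

Call:
send_rows --commands '[[[0,0,0],[0,0,0],0.15],[[0,0,0],[0,0,0],0.3],[[0,0,0],[0,0,0],0.7],[[0,0,0],[0,0,0],1],[[0,0,0],[0,0,0],1],[[0,0,0],[0,0,0],1]]'

```text
time_s: 21.7
eef_pos: [0.4847, -0.1643, 0.1219]
ee_rot: [3.141, 0.0, 1.537]
wrist_force: [-0.4, -0.4, 0.6]
opening: 0.968
grasp_force: 0.0
```

Call:
send_rows --commands '[[[0,0,-0.2],[0,0,0],1],[[0,0,-0.5],[0,0,0],1],[[0,0,-0.95],[0,0,0],1],[[0,0,-0.95],[0,0,0],1],[[0,0,-0.95],[0,0,0],1]]'

```text
time_s: 22.2
eef_pos: [0.4851, -0.1644, 0.2178]
ee_rot: [3.139, 0.001, 1.537]
wrist_force: [-0.6, -0.2, -0.0]
opening: 1.0
grasp_force: 0.0
```

```bash
python3 -c "
from h import *
plan([(*G[2],.22,GY)],step=.1,maxturn=.2)"
```

```text
[[[0.86, 0.09, -0.01], [0.0, 0.0, -0.009], 1]]
[[[0.86, 0.14, -0.0], [0.0, 0.0, -0.009], 1]]
[[[0.84, 0.19, -0.01], [0.0, 0.0, -0.009], 1]]
[[[0.835, 0.236, -0.004], [0.0, 0.0, -0.009], 1]]
end [0.5335 0.1787 0.22  ] [3.139e+00 1.000e-03 1.763e+00]
```

Call:
send_rows --commands '[[[0.86,0.09,-0.01],[0,0,-0.009],1],[[0.86,0.09,-0.01],[0,0,-0.009],1],[[0.86,0.09,-0.01],[0,0,-0.009],1]]'

```text
time_s: 22.5
eef_pos: [0.4959, -0.0752, 0.2163]
ee_rot: [-3.139, -0.002, 1.597]
wrist_force: [0.2, -1.0, -0.1]
opening: 0.999
grasp_force: 0.0
```

Call:
send_rows --commands '[[[0.86,0.14,0],[0,0,-0.009],1],[[0.86,0.14,0],[0,0,-0.009],1],[[0.86,0.14,0],[0,0,-0.009],1]]'

```text
time_s: 22.8
eef_pos: [0.5084, 0.0105, 0.2165]
ee_rot: [-3.139, -0.001, 1.654]
wrist_force: [-0.8, -0.4, -0.5]
opening: 1.0
grasp_force: 0.0
```

Call:
send_rows --commands '[[[0.84,0.19,-0.01],[0,0,-0.009],1],[[0.84,0.19,-0.01],[0,0,-0.009],1],[[0.84,0.19,-0.01],[0,0,-0.009],1]]'

```text
time_s: 23.1
eef_pos: [0.5211, 0.095, 0.2177]
ee_rot: [-3.14, -0.001, 1.71]
wrist_force: [-1.4, -1.2, 0.6]
opening: 1.003
grasp_force: 0.0
```

Call:
send_rows --commands '[[[0.84,0.24,0],[0,0,-0.009],1],[[0.84,0.24,0],[0,0,-0.009],1],[[0.84,0.24,0],[0,0,-0.009],1],[[0.84,0.24,0],[0,0,-0.009],1],[[0.84,0.24,0],[0,0,-0.009],1],[[0.84,0.24,0],[0,0,-0.009],1]]'

```text
time_s: 23.7
eef_pos: [0.5332, 0.1777, 0.2188]
ee_rot: [-3.141, 0.001, 1.761]
wrist_force: [0.5, -1.0, 0.9]
opening: 1.0
grasp_force: 0.0
```

Run:
```python
from h import *
plan([(*G[2],.123,GY)],step=.1)
```

```text
[[[0.01, 0.005, 0.958], [-0.0, 0.0, -0.001], 1]]
end [0.5335 0.1787 0.123 ] [-3.141e+00  1.000e-03  1.767e+00]
```

Call:
send_rows --commands '[[[0.01,0,0.25],[0,0,-0.001],1],[[0.01,0,0.5],[0,0,-0.001],1],[[0.01,0,0.75],[0,0,-0.001],1],[[0.01,0,0.96],[0,0,-0.001],1],[[0.01,0,0.96],[0,0,-0.001],1],[[0.01,0,0.96],[0,0,-0.001],1]]'

```text
time_s: 24.3
eef_pos: [0.5335, 0.1797, 0.1234]
ee_rot: [3.141, 0.0, 1.768]
wrist_force: [0.3, 0.0, 0.7]
opening: 1.001
grasp_force: 0.0
```

Call:
send_rows --commands '[[[0,0,0],[0,0,0],0.3],[[0,0,0],[0,0,0],0],[[0,0,0],[0,0,0],-0.3],[[0,0,0],[0,0,0],-1],[[0,0,0],[0,0,0],-1],[[0,0,0],[0,0,0],-1],[[0,0,0],[0,0,0],-1],[[0,0,0],[0,0,0],-1]]'

```text
time_s: 25.1
eef_pos: [0.5342, 0.1807, 0.1232]
ee_rot: [3.139, -0.0, 1.769]
wrist_force: [2.8, -0.0, 1.2]
opening: 0.361
grasp_force: 50.0
```

```bash
python3 -c "
from h import *
plan([(*T[2],.1235,TY)],step=.1,maxturn=.2)"
```

```text
[[[-0.8, -0.27, -0.0], [0.0, -0.0, 0.007], 1]]
[[[-0.81, -0.23, -0.0], [0.0, -0.0, 0.008], 1]]
[[[-0.82, -0.19, -0.0], [0.0, -0.0, 0.007], 1]]
[[[-0.83, -0.16, -0.0], [0.0, -0.0, 0.008], 1]]
[[[-0.845, -0.11, -0.007], [0.0, -0.0, 0.007], 1]]
end [ 0.4818 -0.2386  0.1235] [ 3.139e+00 -1.000e-03  1.537e+00]
```

Call:
send_rows --commands '[[[0,0,-0.15],[0,0,0],-1],[[0,0,-0.35],[0,0,0],-1],[[0,0,-0.6],[0,0,0],-1],[[0,0,-0.8],[0,0,0],-1],[[0,0,-0.9],[0,0,0],-1]]'

```text
time_s: 25.6
eef_pos: [0.5332, 0.1804, 0.2137]
ee_rot: [3.141, 0.0, 1.769]
wrist_force: [0.4, 0.1, -4.4]
opening: 0.364
grasp_force: 50.0
```

Call:
send_rows --commands '[[[0,0,-0.25],[0,0,0],-1],[[0,0,-0.5],[0,0,0],-1],[[0,0,-0.75],[0,0,0],-1],[[0,0,-0.92],[0,0,0],-1],[[0,0,-0.92],[0,0,0],-1],[[0,0,-0.92],[0,0,0],-1]]'

```text
time_s: 26.2
eef_pos: [0.5325, 0.1802, 0.3033]
ee_rot: [-3.139, 0.0, 1.769]
wrist_force: [-0.6, -0.3, -6.0]
opening: 0.361
grasp_force: 50.0
```

Call:
send_rows --commands '[[[-0.15,-0.05,0],[0,0,0.002],-1],[[-0.35,-0.12,0],[0,0,0.004],-1],[[-0.57,-0.2,0],[0,0,0.006],-1],[[-0.8,-0.27,0],[0,0,0.007],-1]]'

```text
time_s: 26.6
eef_pos: [0.5212, 0.095, 0.3031]
ee_rot: [-3.138, 0.001, 1.725]
wrist_force: [-0.7, 0.3, -4.9]
opening: 0.357
grasp_force: 50.0
```

Call:
send_rows --commands '[[[-0.27,-0.08,0],[0,0,0.002],-1],[[-0.54,-0.15,0],[0,0,0.005],-1],[[-0.81,-0.23,0],[0,0,0.008],-1]]'

```text
time_s: 26.9
eef_pos: [0.5109, 0.0112, 0.3032]
ee_rot: [-3.138, 0.0, 1.674]
wrist_force: [0.6, 1.3, -4.4]
opening: 0.359
grasp_force: 50.0
```

Call:
send_rows --commands '[[[-0.27,-0.06,0],[0,0,0.002],-1],[[-0.54,-0.12,0],[0,0,0.005],-1],[[-0.82,-0.19,0],[0,0,0.007],-1]]'

```text
time_s: 27.2
eef_pos: [0.5004, -0.0721, 0.3033]
ee_rot: [-3.138, -0.0, 1.63]
wrist_force: [0.2, -0.2, -4.2]
opening: 0.36
grasp_force: 50.0
```

Call:
send_rows --commands '[[[-0.27,-0.05,0],[0,0,0.002],-1],[[-0.54,-0.1,0],[0,0,0.005],-1],[[-0.83,-0.16,0],[0,0,0.008],-1]]'

```text
time_s: 27.5
eef_pos: [0.4893, -0.1557, 0.3033]
ee_rot: [-3.138, -0.001, 1.579]
wrist_force: [0.9, -0.2, -5.5]
opening: 0.364
grasp_force: 50.0
```

Call:
send_rows --commands '[[[-0.25,-0.03,0],[0,0,0.002],-1],[[-0.5,-0.06,0],[0,0,0.005],-1],[[-0.72,-0.08,0],[0,0,0.007],-1],[[-0.84,-0.1,0],[0,0,0.007],-1],[[-0.84,-0.1,0],[0,0,0.007],-1],[[-0.84,-0.1,0],[0,0,0.007],-1],[[-0.84,-0.1,0],[0,0,0.007],-1]]'

```text
time_s: 28.2
eef_pos: [0.4816, -0.2374, 0.3047]
ee_rot: [-3.141, -0.001, 1.538]
wrist_force: [0.4, -0.1, -4.8]
opening: 0.36
grasp_force: 50.0
```

Run:
```python
from h import *
b=eyes.capture('side'); p,r=pose(); print(p,r.as_euler('xyz'))
tip=p+np.array([0,0,.005-.118]); print(proj('side',tip))
u,v=map(int,proj('side',tip)); print(u-50,v-60)
cv2.imwrite('pics/p3.png',cv2.resize(b[v-60:v+40,u-50:u+50,::-1],None,fx=5,fy=5))
plan([(*T[2],.2035,TY)],step=.1)
```

```text
[ 0.48171315 -0.23736594  0.3048879 ] [-3.14141425e+00 -4.81423139e-04  1.53798667e+00]
(np.float64(346.3617307071594), np.float64(137.67749063381575))
296 77
[[[-0.01, 0.0, 0.51], [-0.0, -0.0, 0.0], 1]]
[[[-0.003, 0.001, 0.504], [-0.0, -0.0, 0.0], 1]]
end [ 0.4818 -0.2386  0.2035] [-3.141 -0.     1.538]
```

View pics/p3.png

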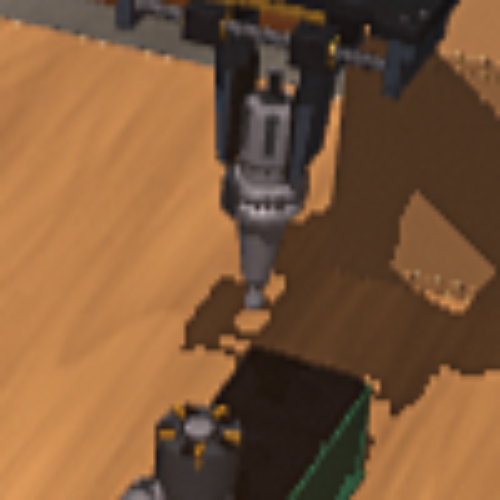

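The face mill is seated, at crop (195,440). The collet chuck hangs upright with its tip at (347,138), as predicted. Lowering.

Call:
send_rows --commands '[[[-0.01,0,0.25],[0,0,0],-1],[[-0.01,0,0.5],[0,0,0],-1],[[-0.01,0,0.75],[0,0,0],-1],[[-0.01,0,0.95],[0,0,0],-1],[[-0.01,0,0.95],[0,0,0],-1],[[-0.01,0,0.95],[0,0,0],-1]]'

```text
time_s: 28.85
eef_pos: [0.4821, -0.2389, 0.2105]
ee_rot: [3.141, 0.0, 1.538]
wrist_force: [0.2, -0.3, -4.4]
opening: 0.364
grasp_force: 50.0
```

Call:
send_rows --commands '[[[0,0,0.12],[0,0,0],-1],[[0,0,0.25],[0,0,0],-1],[[0,0,0.38],[0,0,0],-1],[[0,0,0.5],[0,0,0],-1],[[0,0,0.6],[0,0,0],-1],[[0,0,0.68],[0,0,0],-1],[[0,0,0.73],[0,0,0],-1],[[0,0,0.73],[0,0,0],-1]]'

```text
time_s: 29.65
eef_pos: [0.4814, -0.2392, 0.1363]
ee_rot: [-3.141, -0.0, 1.537]
wrist_force: [-0.6, 0.3, -4.6]
opening: 0.359
grasp_force: 50.0
```

Call:
send_rows --commands '[[[0,0,0.03],[0,0,0],-1],[[0,0,0.06],[0,0,0],-1],[[0,0,0.09],[0,0,0],-1],[[0,0,0.1],[0,0,0],-1],[[0,0,0.11],[0,0,0],-1],[[0,0,0.12],[0,0,0],-1],[[0,0,0.13],[0,0,0],-1],[[0,0,0.13],[0,0,0],-1]]'

```text
time_s: 30.45
eef_pos: [0.4816, -0.2393, 0.1238]
ee_rot: [-3.141, -0.0, 1.537]
wrist_force: [-0.1, -0.6, -4.5]
opening: 0.364
grasp_force: 50.0
```

Call:
send_rows --commands '[[[0,0,0.005],[0,0,0],-1],[[0,0,0.01],[0,0,0],-1],[[0,0,0.015],[0,0,0],-1],[[0,0,0.015],[0,0,0],-1]]'

```text
time_s: 30.85
eef_pos: [0.4818, -0.2395, 0.1231]
ee_rot: [3.141, 0.0, 1.537]
wrist_force: [-0.5, -0.1, 0.8]
opening: 0.361
grasp_force: 50.0
```

Contact, so it is seated. Release, rise and go for the side-lock.

Call:
send_rows --commands '[[[0,0,0],[0,0,0],-0.2],[[0,0,0],[0,0,0],0.1],[[0,0,0],[0,0,0],0.5],[[0,0,0],[0,0,0],1],[[0,0,0],[0,0,0],1],[[0,0,0],[0,0,0],1]]'

```text
time_s: 31.45
eef_pos: [0.4817, -0.2394, 0.1224]
ee_rot: [3.142, 0.0, 1.537]
wrist_force: [-0.1, -0.9, 0.0]
opening: 0.803
grasp_force: 0.0
```

Call:
send_rows --commands '[[[0,0,-0.2],[0,0,0],1],[[0,0,-0.5],[0,0,0],1],[[0,0,-0.95],[0,0,0],1],[[0,0,-0.95],[0,0,0],1],[[0,0,-0.95],[0,0,0],1]]'

```text
time_s: 31.95
eef_pos: [0.4821, -0.2396, 0.2184]
ee_rot: [3.139, 0.001, 1.537]
wrist_force: [-0.3, 0.7, -0.7]
opening: 0.997
grasp_force: 0.0
```

```bash
python3 -c "
from h import *
plan([(*G[3],.22,GY)],step=.1,maxturn=.2)"
```

```text
[[[0.87, 0.14, -0.0], [0.0, 0.0, -0.009], 1]]
[[[0.85, 0.18, -0.01], [0.0, 0.0, -0.009], 1]]
[[[0.85, 0.23, -0.0], [0.0, 0.0, -0.009], 1]]
[[[0.825, 0.287, -0.008], [0.0, 0.0, -0.009], 1]]
end [0.5486 0.1045 0.22  ] [3.140e+00 2.000e-03 1.763e+00]
```

Call:
send_rows --commands '[[[0.87,0.14,0],[0,0,-0.009],1],[[0.87,0.14,0],[0,0,-0.009],1],[[0.87,0.14,0],[0,0,-0.009],1]]'

```text
time_s: 32.25
eef_pos: [0.4981, -0.1492, 0.2158]
ee_rot: [-3.138, -0.003, 1.597]
wrist_force: [0.0, 0.4, -0.1]
opening: 1.0
grasp_force: 0.0
```

Call:
send_rows --commands '[[[0.85,0.18,-0.01],[0,0,-0.009],1],[[0.85,0.18,-0.01],[0,0,-0.009],1],[[0.85,0.18,-0.01],[0,0,-0.009],1]]'

```text
time_s: 32.55
eef_pos: [0.5145, -0.0646, 0.2171]
ee_rot: [-3.139, -0.002, 1.654]
wrist_force: [-0.7, 0.3, 0.2]
opening: 0.998
grasp_force: 0.0
```

Call:
send_rows --commands '[[[0.85,0.23,0],[0,0,-0.009],1],[[0.85,0.23,0],[0,0,-0.009],1],[[0.85,0.23,0],[0,0,-0.009],1]]'

```text
time_s: 32.85
eef_pos: [0.5311, 0.0213, 0.2172]
ee_rot: [-3.14, -0.001, 1.71]
wrist_force: [-0.2, -0.3, -0.5]
opening: 0.997
grasp_force: 0.0
```

Call:
send_rows --commands '[[[0.83,0.29,0],[0,0,-0.009],1],[[0.83,0.29,0],[0,0,-0.009],1],[[0.83,0.29,0],[0,0,-0.009],1],[[0.83,0.29,0],[0,0,-0.009],1],[[0.83,0.29,0],[0,0,-0.009],1],[[0.83,0.29,0],[0,0,-0.009],1]]'

```text
time_s: 33.45
eef_pos: [0.5482, 0.1035, 0.2182]
ee_rot: [-3.141, 0.001, 1.761]
wrist_force: [-0.6, -0.9, -1.0]
opening: 0.997
grasp_force: 0.0
```

Run:
```python
from h import *
plan([(*G[3],.123,GY)],step=.1)
```

```text
[[[0.01, 0.007, 0.952], [-0.0, 0.0, -0.001], 1]]
end [0.5486 0.1045 0.123 ] [-3.141e+00  1.000e-03  1.767e+00]
```

Call:
send_rows --commands '[[[0,0.01,0.25],[0,0,-0.001],1],[[0,0.01,0.5],[0,0,-0.001],1],[[0,0.01,0.75],[0,0,-0.001],1],[[0,0.01,0.95],[0,0,-0.001],1],[[0,0.01,0.95],[0,0,-0.001],1],[[0,0.01,0.95],[0,0,-0.001],1]]'

```text
time_s: 34.05
eef_pos: [0.5496, 0.1047, 0.1239]
ee_rot: [3.141, 0.0, 1.768]
wrist_force: [0.4, 0.5, -0.4]
opening: 1.001
grasp_force: 0.0
```

Call:
send_rows --commands '[[[0,0,0],[0,0,0],0.3],[[0,0,0],[0,0,0],0],[[0,0,0],[0,0,0],-0.3],[[0,0,0],[0,0,0],-1],[[0,0,0],[0,0,0],-1],[[0,0,0],[0,0,0],-1],[[0,0,0],[0,0,0],-1],[[0,0,0],[0,0,0],-1]]'

```text
time_s: 34.85
eef_pos: [0.5502, 0.1056, 0.1236]
ee_rot: [3.14, 0.0, 1.769]
wrist_force: [2.5, -0.5, -0.3]
opening: 0.426
grasp_force: 50.0
```

```bash
python3 -c "
from h import *
plan([(*T[3],.1235,TY)],step=.1,maxturn=.2)"
```

```text
[[[-0.495, -0.19, -0.0], [0.0, -0.0, 0.0045], 1], [[-0.99, -0.38, -0.0], [0.0, -0.0, 0.009], 1]]
[[[-0.76, -0.24, -0.0], [0.0, -0.0, 0.007], 1]]
[[[-0.77, -0.21, -0.0], [0.0, -0.0, 0.007], 1]]
[[[-0.78, -0.18, -0.0], [0.0, -0.0, 0.007], 1]]
[[[-0.782, -0.139, -0.001], [0.0, -0.0, 0.007], 1]]
end [ 0.4792 -0.3135  0.1235] [ 3.14  -0.     1.537]
```

Call:
send_rows --commands '[[[0,0,-0.15],[0,0,0],-1],[[0,0,-0.35],[0,0,0],-1],[[0,0,-0.6],[0,0,0],-1],[[0,0,-0.8],[0,0,0],-1],[[0,0,-0.9],[0,0,0],-1]]'

```text
time_s: 35.35
eef_pos: [0.549, 0.1053, 0.2136]
ee_rot: [-3.141, 0.0, 1.769]
wrist_force: [0.6, 0.3, -7.7]
opening: 0.427
grasp_force: 50.0
```

Call:
send_rows --commands '[[[0,0,-0.25],[0,0,0],-1],[[0,0,-0.5],[0,0,0],-1],[[0,0,-0.75],[0,0,0],-1],[[0,0,-0.92],[0,0,0],-1],[[0,0,-0.92],[0,0,0],-1],[[0,0,-0.92],[0,0,0],-1]]'

```text
time_s: 35.95
eef_pos: [0.5485, 0.1053, 0.3035]
ee_rot: [-3.138, 0.0, 1.769]
wrist_force: [-0.7, -0.2, -6.8]
opening: 0.432
grasp_force: 50.0
```

Call:
send_rows --commands '[[[-0.15,-0.05,0],[0,0,0.002],-1],[[-0.4,-0.15,0],[0,0,0.004],-1],[[-0.7,-0.27,0],[0,0,0.007],-1],[[-0.99,-0.38,0],[0,0,0.009],-1]]'

```text
time_s: 36.35
eef_pos: [0.5302, -0.0009, 0.3034]
ee_rot: [-3.137, 0.0, 1.712]
wrist_force: [0.8, 0.1, -7.8]
opening: 0.429
grasp_force: 50.0
```

Call:
send_rows --commands '[[[-0.25,-0.08,0],[0,0,0.002],-1],[[-0.5,-0.16,0],[0,0,0.005],-1],[[-0.76,-0.24,0],[0,0,0.007],-1]]'

```text
time_s: 36.65
eef_pos: [0.5171, -0.0794, 0.3036]
ee_rot: [-3.138, -0.0, 1.667]
wrist_force: [1.2, -0.1, -7.5]
opening: 0.432
grasp_force: 50.0
```

Call:
send_rows --commands '[[[-0.25,-0.07,0],[0,0,0.002],-1],[[-0.51,-0.14,0],[0,0,0.005],-1],[[-0.77,-0.21,0],[0,0,0.007],-1]]'

```text
time_s: 36.95
eef_pos: [0.5037, -0.158, 0.3036]
ee_rot: [-3.138, -0.001, 1.623]
wrist_force: [-0.2, 0.4, -6.1]
opening: 0.431
grasp_force: 50.0
```

Call:
send_rows --commands '[[[-0.26,-0.06,0],[0,0,0.002],-1],[[-0.52,-0.12,0],[0,0,0.005],-1],[[-0.78,-0.18,0],[0,0,0.007],-1]]'

```text
time_s: 37.25
eef_pos: [0.4899, -0.2367, 0.3035]
ee_rot: [-3.138, -0.001, 1.579]
wrist_force: [0.3, 0.9, -7.5]
opening: 0.431
grasp_force: 50.0
```

Call:
send_rows --commands '[[[-0.25,-0.04,0],[0,0,0.002],-1],[[-0.5,-0.08,0],[0,0,0.005],-1],[[-0.7,-0.12,0],[0,0,0.007],-1],[[-0.78,-0.13,0],[0,0,0.007],-1],[[-0.78,-0.13,0],[0,0,0.007],-1],[[-0.78,-0.13,0],[0,0,0.007],-1],[[-0.78,-0.13,0],[0,0,0.007],-1]]'

```text
time_s: 37.95
eef_pos: [0.4793, -0.3124, 0.3052]
ee_rot: [-3.141, -0.001, 1.538]
wrist_force: [0.5, 0.4, -7.6]
opening: 0.433
grasp_force: 50.0
```

Run:
```python
from h import *
b=eyes.capture('side'); p,r=pose(); print(p,r.as_euler('xyz'))
tip=p+np.array([0,0,.005-.118]); print(proj('side',tip))
u,v=map(int,proj('side',tip)); print(u-50,v-60)
cv2.imwrite('pics/p4.png',cv2.resize(b[v-60:v+40,u-50:u+50,::-1],None,fx=5,fy=5))
plan([(*T[3],.2035,TY)],step=.1)
```

```text
[ 0.47941495 -0.31244906  0.30540098] [-3.14142488e+00 -4.67451036e-04  1.53797497e+00]
(np.float64(356.0524342622757), np.float64(124.87128470666985))
306 64
[[[-0.01, -0.0, 0.51], [-0.0, -0.0, 0.0], 1]]
[[[-0.001, -0.002, 0.509], [-0.0, -0.0, 0.0], 1]]
end [ 0.4792 -0.3135  0.2035] [-3.141 -0.     1.538]
```

View pics/p4.png

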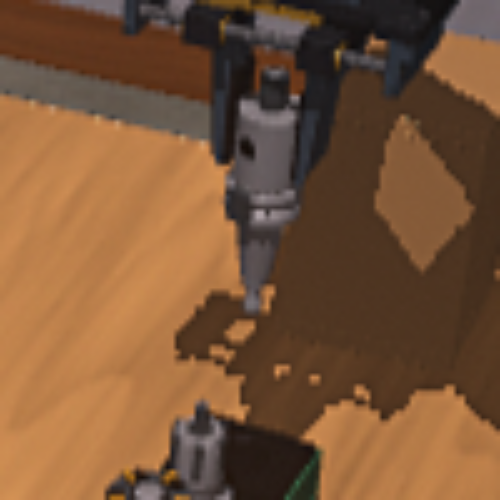

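The side-lock hangs upright, with its tip at (356.4,125.6) as predicted. The collet chuck below it is seated, at crop (198,450). Lowering.

Call:
send_rows --commands '[[[-0.01,0,0.25],[0,0,0],-1],[[-0.01,0,0.5],[0,0,0],-1],[[-0.01,0,0.75],[0,0,0],-1],[[-0.01,0,0.95],[0,0,0],-1],[[-0.01,0,0.95],[0,0,0],-1],[[-0.01,0,0.95],[0,0,0],-1]]'

```text
time_s: 38.6
eef_pos: [0.4797, -0.3141, 0.211]
ee_rot: [3.141, 0.0, 1.538]
wrist_force: [-0.4, 0.1, -7.6]
opening: 0.431
grasp_force: 50.0
```

Call:
send_rows --commands '[[[0,0,0.12],[0,0,0],-1],[[0,0,0.25],[0,0,0],-1],[[0,0,0.38],[0,0,0],-1],[[0,0,0.5],[0,0,0],-1],[[0,0,0.6],[0,0,0],-1],[[0,0,0.68],[0,0,0],-1],[[0,0,0.73],[0,0,0],-1],[[0,0,0.73],[0,0,0],-1]]'

```text
time_s: 39.4
eef_pos: [0.479, -0.3143, 0.1367]
ee_rot: [-3.14, -0.001, 1.537]
wrist_force: [0.4, 1.4, -7.4]
opening: 0.431
grasp_force: 50.0
```

Call:
send_rows --commands '[[[0,0,0.03],[0,0,0],-1],[[0,0,0.06],[0,0,0],-1],[[0,0,0.09],[0,0,0],-1],[[0,0,0.1],[0,0,0],-1],[[0,0,0.11],[0,0,0],-1],[[0,0,0.12],[0,0,0],-1],[[0,0,0.13],[0,0,0],-1],[[0,0,0.13],[0,0,0],-1]]'

```text
time_s: 40.2
eef_pos: [0.4792, -0.3144, 0.1244]
ee_rot: [-3.141, -0.0, 1.537]
wrist_force: [0.0, -0.1, -8.0]
opening: 0.433
grasp_force: 50.0
```

Call:
send_rows --commands '[[[0,0,0.005],[0,0,0],-1],[[0,0,0.01],[0,0,0],-1],[[0,0,0.015],[0,0,0],-1],[[0,0,0.015],[0,0,0],-1]]'

```text
time_s: 40.6
eef_pos: [0.4794, -0.3145, 0.1236]
ee_rot: [3.141, 0.0, 1.537]
wrist_force: [-1.1, 0.9, -2.3]
opening: 0.43
grasp_force: 50.0
```

Seated, with the weight coming off the gripper. A little more, then release, rise and back off toward the robot for a final look.

Call:
send_rows --commands '[[[0,0,0.005],[0,0,0],-1],[[0,0,0.005],[0,0,0],-0.1],[[0,0,0.005],[0,0,0],0.2],[[0,0,0.005],[0,0,0],0.6],[[0,0,0.005],[0,0,0],1],[[0,0,0.005],[0,0,0],1],[[0,0,0.005],[0,0,0],1]]'

```text
time_s: 41.3
eef_pos: [0.4794, -0.3145, 0.1224]
ee_rot: [3.141, 0.0, 1.537]
wrist_force: [-0.6, -0.1, 0.6]
opening: 0.855
grasp_force: 0.0
```

Call:
send_rows --commands '[[[0,0,-0.2],[0,0,0],1],[[0,0,-0.5],[0,0,0],1],[[0,0,-0.98],[0,0,0],1],[[0,0,-0.98],[0,0,0],1],[[0,0,-0.98],[0,0,0],1]]'

```text
time_s: 41.8
eef_pos: [0.4797, -0.3147, 0.2216]
ee_rot: [3.139, 0.002, 1.537]
wrist_force: [-1.1, 0.9, -0.9]
opening: 1.0
grasp_force: 0.0
```

Call:
send_rows --commands '[[[-0.3,-0.5,-0.5],[0,0,0],1],[[-0.6,-1,-0.9],[0,0,0],1],[[-0.6,-1,-0.9],[0,0,0],1],[[-0.6,-1,-0.9],[0,0,0],1],[[-0.6,-1,-0.9],[0,0,0],1]]'

```text
time_s: 42.3
eef_pos: [0.3767, -0.3709, 0.3094]
ee_rot: [-3.141, -0.001, 1.535]
wrist_force: [0.6, 0.3, -0.4]
opening: 1.001
grasp_force: 0.0
```

Run:
```python
from h import *
s=eyes.capture('side'); t=eyes.capture('top')
a=cv2.resize(s[130:240,290:390,::-1],(400,440)); b=cv2.resize(t[190:270,300:460,::-1],(400,200))
b=np.vstack([b,np.zeros((240,400,3),'uint8')]); cv2.imwrite('pics/f.png',np.hstack([a,b]))
for g,z in zip(T,(.167,.151,.166,.167)): print(proj('top',(*g,z)))
```

```text
(np.float64(341.57048678303175), np.float64(230.28593269283635))
(np.float64(371.855334596415), np.float64(232.07020293804507))
(np.float64(404.5918980025346), np.float64(233.77683950631746))
(np.float64(436.3406172186569), np.float64(235.56795329464504))
```

View pics/f.png

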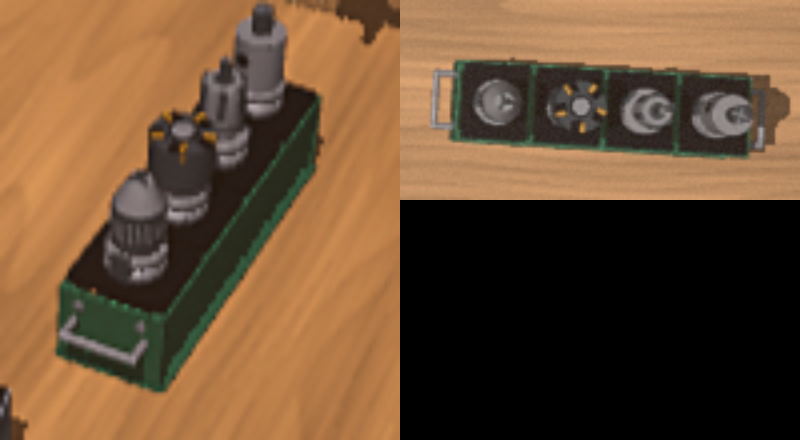

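All four stand upright and seated in order: drill chuck, face mill, collet chuck, side-lock. Their tops are at about (341,231), (372,232), (404,234) and (436,236), as predicted. Handing in.

```bash
python3 -c "
from workcell import hand_in
print(hand_in())"
```

```text
the job is handed in; nothing more can be done
None
```

All four holders are seated upright in the green rack in their original left-to-right order (drill chuck, face mill, collet chuck, side-lock), the arm is clear, and the job was handed in at about 42 s; no verdict came back.

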